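# Biscuit from the baking sheet to the plate

## Task

Take the kitchen turner by its handle, slide its blade under the biscuit on the baking sheet (the upturned edge of the sheet keeps it from running away), lift it level on the blade and tip it gently, from close above, onto the free part of the plate, so that all three biscuits lie flat on the plate side by side, same side up as before. Then lay the turner down flat on the bare worktop and let go. Do not touch the biscuits with the fingers, and leave the mug, the bottle and the glass alone.

Things in the scene. Friction and masses are not known exactly. Their poses are not given: they have to be found in the camera images.
- turner: cranked kitchen turner, 190 g, lying blade down on the worktop, where it stands stably by itself. Blade of polished, slippery steel: 100 mm long (x), 80 mm wide (y), 2 mm thick. Origin: centre of the blade's underside; x points to the blade's front edge, z up. An 8 mm round neck rises from the blade's rear end to a straight wooden handle parallel to the blade: 95 mm long (from x = -80 to -175 mm), 20 mm wide, 24 mm deep, its centre line 50 mm above the blade's underside
- turner_grip (a point): middle of the handle's front half, a good place to grip across its 20 mm width: on the handle's centre line, 115 mm behind the turner's origin and 50 mm above the blade's underside
- turner_nose (a point): middle of the blade's front edge, at its underside, 50 mm ahead of the turner's origin
- sheet: dark steel baking sheet, fixed to the worktop, 230 mm (x) by 200 mm (y), 3 mm thick, flat and open on three sides; the fourth side, at its +x end (away from the robot), has an edge turned up to 15 mm above the worktop. Origin: centre of its underside; z up
- sheet_edge (a point): middle of the foot of the upturned edge, on its inner face, on the sheet's upper surface: 112 mm along +x from the sheet's origin, 3 mm above the worktop
- biscuit: the biscuit to move, lying on the sheet 0 to 40 mm short of the upturned edge: round oat biscuit, 70 mm across, 12 mm thick, about 40 g, flat underside 54 mm across with a bevelled lower edge (rises 3 mm over the outer 8 mm). Origin: centre of its underside, z up
- plate: white round plate, fixed to the worktop; flat floor of about 200 mm diameter, 6 mm above the worktop, with a sloping rim 240 mm across and 14 mm high. Origin: centre of its underside; z up. Two biscuits lie on one half of it, the half on its +x side is free
- plated_a: one of the two biscuits already on the plate, loose, same kind: round oat biscuit, 70 mm across, 12 mm thick, about 40 g, flat underside 54 mm across with a bevelled lower edge (rises 3 mm over the outer 8 mm). Origin: centre of its underside, z up
- plated_b: the other biscuit already on the plate, loose, same kind: round oat biscuit, 70 mm across, 12 mm thick, about 40 g, flat underside 54 mm across with a bevelled lower edge (rises 3 mm over the outer 8 mm). Origin: centre of its underside, z up
- mug: blue mug standing near the work, 95 mm tall, 80 mm across; leave alone. Origin: centre of its underside
- soap: white bottle standing near the work, 190 mm tall, 64 mm across; leave alone. Origin: centre of its underside
- tumbler: drinking glass standing near the work, 100 mm tall, 72 mm across; leave alone. Origin: centre of its underside
Not all that is in view belongs to the job. Leave any blue or red look-alike of the biscuit alone.

How it is judged (in metres and radians):
On the way, in this order (a step that is already met when the one before it is completed fails the run):
1. the biscuit is carried, roughly level (within 20 degrees), on the blade alone, at least 30 mm above the baking sheet (z of biscuit in the frame of sheet above 0.033 m and angle between biscuit's own z axis and vertical below 0.35 rad and contact force between turner and biscuit above 0.05 N and contact force between biscuit and sheet below 0.01 N), for 0.2 s.
2. over the plate the biscuit is tipped (more than 11 degrees) on the blade (horizontal distance between biscuit and plate below 0.13 m and angle between biscuit's own z axis and vertical above 0.2 rad and contact force between turner and biscuit above 0.02 N).
At the end, for the whole second after the job is handed in: All three biscuits lie still, flat (within 6 degrees) and right side up on the plate's floor, none on another or on the rim (centres within 75 mm of the plate's centre); the turner lies still and flat (3.5 degrees, 6 mm) on the worktop, touching neither sheet, plate nor biscuits (z of biscuit in the frame of plate between 0.003 and 0.01 m and angle between each of biscuit, plated_a, plated_b's own z axis and vertical below 0.1 rad and horizontal distance between each of biscuit, plated_a, plated_b and plate below 0.075 m and linear speed of each of biscuit, plated_a, plated_b, turner below 0.02 m/s and z of plated_a in the frame of plate between 0.003 and 0.01 m and z of plated_b in the frame of plate between 0.003 and 0.01 m and height (world z) of turner between -0.004 and 0.006 m and angle between turner's own z axis and vertical below 0.06 rad and contact force between turner and plate below 0.01 N and contact force between turner and sheet below 0.01 N and contact force between turner and biscuit below 0.01 N and contact force between turner and plated_a below 0.01 N and contact force between turner and plated_b below 0.01 N).
It fails at once if the fingers touch a biscuit (contact force between the fingers and biscuit above 0.3 N or contact force between the fingers and plated_a above 0.3 N or contact force between the fingers and plated_b above 0.3 N).
It fails at once if a biscuit is dropped or flung (faster than 1 m/s, as after a fall of 5 cm) or turned over (tilted more than 70 degrees) (linear speed of any of biscuit, plated_a, plated_b above 1 m/s or angle between any of biscuit, plated_a, plated_b's own z axis and vertical above 1.2 rad).
It fails at once if the mug, bottle or glass is moved by more than 20 mm or tipped over (distance of any of mug, soap, tumbler from where it was at the start of the episode above 0.02 m or angle between any of mug, soap, tumbler's own z axis and vertical above 0.3 rad).
It also fails if it takes over 64 s, if anything falls off the work surface, if the arm or the gripper's body presses on something with over 40 N, if the wrist force passes 120 N, or if a joint passes its speed limit or range.

## Robot

A 6-joint arm with a two-finger parallel gripper is mounted at the origin on the work surface. World frame = base frame: x ahead of the robot, y to its left, z up, the work surface at z = 0. Lengths are in mm, angles in rad, forces in N, time in s.
With the tool pointing down it reaches from about 300 to 775 mm from the base axis. Payload 14.6 kg.
Tool frame: the origin (TCP) lies at the very end of the fingers, on their centre line; the grasp point (between the pads) lies 19 mm behind it; z points along the fingers, y is the line along which they close (so a half turn about z gives the same grasp; the last joint's range is limited). The gripper opens to 94 mm and grips with 3 to 60 N. Pads are 16 mm wide; open, the fingers measure 119 mm over their backs; the gripper's body (75 mm by 177 mm) begins 78 mm behind the grasp point.
Start: joints at [-1.381, 0.3, 1.521, -0, 1.321, -0.067], TCP at [139.686, -531.956, 205.446] pointing down, gripper open.
Joint ranges: [-3.03, 3.03], [-0.79, 2.21], [0.23, 2.52], [-1.04, 4.18], [0, 3.07], [-2.55, 2.55]. Speed limits (rad/s): [2.22, 2.22, 2.57, 3.14, 3.14, 3.14].

## Interface

Orientations are given as [roll, pitch, yaw] about the fixed x, y, z axes, in that order (R = Rz(yaw) Ry(pitch) Rx(roll)).
In Python, from cell import manip gives the robot as it stands.
- The arm moves only by the tool servo_tool, never from a script. Its argument "motion" is a list that holds one entry, the list of rows, each a list of 7 numbers: the shift along the world's x, y, z as a fraction of full scale, then the turn, a rotation vector about the world's x, y, z as a fraction of full scale, then the closure, from 0 (fully open) to 1 (shut). In form: [[[x, y, z, rx, ry, rz, gripper], ...]]. A call has 1 to 10 rows; each row is the pose to reach, as a shift and turn from the pose commanded when the call began, turning the shorter way round; what a row does not reach only later rows make up. Full scale, the value 1, is 0.5 m for a shift and pi rad for a turn. A row lasts 1/10 s, in which the tool goes at most 50 mm and 8.59 degrees, less where a joint would pass 70% of its speed; a pose out of reach is approached as far as the arm can. A call with a number of a shift or a turn outside -1 to 1 is refused whole. A call with a gripper value outside its range is refused whole. The fingers move at their own pace and stop on an object; "newtons" is the grip in N (left out, the last holds). Time passes only in rows, so rows that repeat a pose let the fingers close. It gives the time, the measured TCP pose, the force, the opening and the grip force at its end, in the units of the state.
- manip.read_state(): the state, without advancing time (a new reading comes with each control period).
- manip.camera(name): name is "side" or "top" or "wrist"; returns a dict with "frame" (480x640x3 uint8, red, green, blue), "range_z" (480x640 float32, mm along the optical axis (not along the pixel's ray), 0 where there is no reading), "vfov" (degrees; the focal length in pixels is half the picture's height over the tangent of half this angle, whatever the lens; pixels are square), "cx", "cy" (the principal point, pixels), "cam_to_world" (4x4, takes a point from camera to world coordinates). Camera axes: x right, y down, z forward; pixel columns grow to the right and rows downward; lengths in mm; the calibration is good to about 2 mm. A picture is of the moment at which its call begins.
- manip.sign_off(): hands the job in; it is judged then, once.
The state is a dict: "clock": time; "joints": joint angles; "qd": joint speeds; "effort": joint torques, N m; "eef_pos": TCP position; "eef_rot": TCP orientation; "wrist_force": force on the tool from outside, world axes, zero at the start; "moment": the same for the moment, N m; "finger_gap": finger opening in mm; "finger_force": force on a finger pad.
Only numpy, scipy, OpenCV 4.12 (cv2) and the standard library are available. Lean on these libraries where they do the work, as an engineer would, in place of code of your own. Each camera call takes 0.05 s, during which the arm holds its last target. There are 200 camera calls.

## Working session

There is one attempt and no reset: what is moved stays moved. The work goes in short steps, Python scripts to look and compute and a tool call to move; the robot and the scene stay as the last step left them, time stands still between calls to the robot, and variables do not carry over. Pictures are saved under pics/ and viewed, at most 10 in all, crops included, and the job is handed in when it is done.

Besides the shell and the picture viewer there is one more tool, called after ">>>" as name(argument=value, ...) on one line, values as JSON. servo_tool: Moves the arm, as the interface text tells. Its arguments: {"type":"object","properties":{"motion":{"type":"array"},"newtons":{"type":"number"}},"required":["motion"]}

```bash
mkdir -p pics; ls
cat > h.py <<'E'
from cell import manip
import numpy as np, cv2
def snap(n,f):
    c=manip.camera(n); cv2.imwrite(f'pics/{f}.png',c['frame'][:,:,::-1]); np.savez(f'pics/{f}.npz',**{k:np.array(c[k]) for k in c}); return c
def load(f): return np.load(f'pics/{f}.npz')
def w(c,u,v,z=None):
    # world point at pixel; z given -> intersect with plane z, else depth
    f=240/np.tan(np.radians(float(c['vfov']))/2); T=np.array(c['cam_to_world'])
    d=np.array([(u-c['cx'])/f,(v-c['cy'])/f,1.])
    if z is None: r=float(np.array(c['range_z'])[int(v),int(u)])
    else:
        dw=T[:3,:3]@d; r=(z-T[2,3])/dw[2]
    return (T[:3,:3]@(d*r)+T[:3,3]).round(1)
E
python3 - <<'E'
from h import *
a=snap('top','top0'); b=snap('side','side0')
print(a['vfov'],a['cx'],a['cy'],a['cam_to_world']); print(manip.read_state())
E
```

```text
pics
52.973416906635414 319.6827297594806 243.93089210156208 [[ 3.05999304e-02 -9.80318005e-01  1.95039108e-01  3.15719922e+02]
 [-9.99526323e-01 -3.06523614e-02  2.75008481e-03  1.07373219e+01]
 [ 3.28245159e-03 -1.95030875e-01 -9.80791611e-01  1.40695980e+03]
 [ 0.00000000e+00  0.00000000e+00  0.00000000e+00  1.00000000e+00]]
{'clock': 0.1, 'joints': array([-1.38058581e+00,  3.00418244e-01,  1.52149077e+00,  2.33666364e-05,
        1.32069855e+00, -6.65433779e-02]), 'qd': array([-0.00194197, -0.00058907, -0.00221017,  0.00143117,  0.00068091,
        0.00125324]), 'effort': array([ 5.62885507e-04, -5.32644582e+01, -3.53284228e+01,  7.09133665e-02,
        2.34739407e-02, -6.30713862e-05]), 'eef_pos': array([ 139.65907724, -531.74195439,  204.95352741]), 'eef_rot': array([-3.14058150e+00, -9.00690585e-05,  2.56748056e-01]), 'wrist_force': array([-0.76014902,  0.25995507, -1.01563727]), 'moment': array([-0.00458055,  0.02426735,  0.01604387]), 'finger_force': 0.0, 'finger_gap': 93.79763783692631}
```

View pics/top0.png

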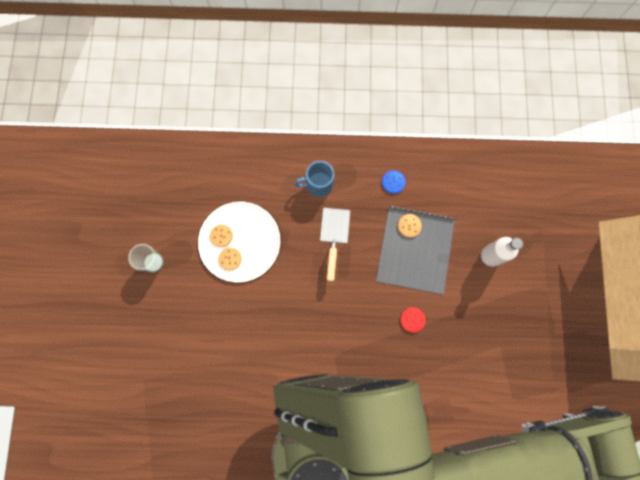

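View pics/side0.png

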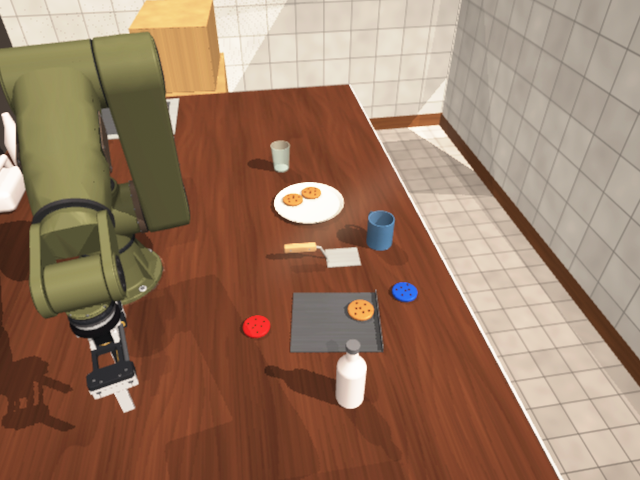

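The top view has the biscuit at (410,226) on the sheet. Its possible look-alikes are blue (394,182), red (413,320) and the plated ones (221,236) and (230,259). I choose (410,226), which is oat-coloured and on the sheet near the upturned edge. The turner handle is at about (332,265) and its blade at (336,225). I'll check with a close crop.

Run:
```python
from h import *
im=cv2.imread('pics/top0.png')[190:310,310:470]
cv2.imwrite('pics/crop1.png',cv2.resize(im,None,fx=5,fy=5,interpolation=cv2.INTER_CUBIC))
im=cv2.imread('pics/top0.png')[190:300,190:290]
cv2.imwrite('pics/crop2.png',cv2.resize(im,None,fx=5,fy=5,interpolation=cv2.INTER_CUBIC))
```

```text
(no output)
```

View pics/crop1.png

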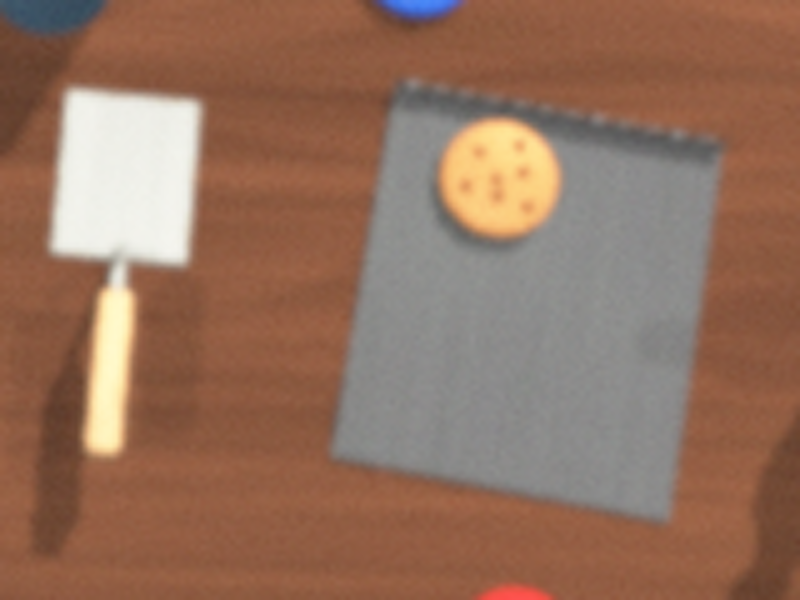

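View pics/crop2.png

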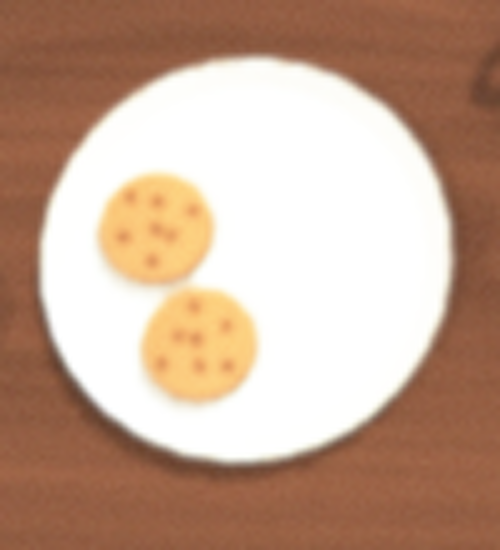

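Crop 1 shows the oat biscuit at (500,179), clearly on the sheet. The blade corners are (67,90), (200,100), (187,265) and (50,252), and the handle runs from (118,290) to (104,455). In crop 2 the plate centre is about (246,260), and the two biscuits are at (157,229) and (200,345).

Run:
```python
from h import *
c=load('top0')
P=lambda n,u,v,z,o=(310,190):print(n,w(c,o[0]+(u+.5)/5-.5,o[1]+(v+.5)/5-.5,z))
for n,u,v,z in [('FL',67,90,2),('FR',200,100,2),('RR',187,265,2),('RL',50,252,2),('Hf',118,290,62),('He',104,455,62),
 ('sFL',405,82,15),('sFR',720,143,15),('sNR',667,522,3),('sNL',333,460,3),('bis',500,179,15)]:P(n,u,v,z)
for n,u,v,z in [('plate',246,260,14),('a',157,229,18),('b',200,345,18)]:P(n,u,v,z,(190,190))
for n,u,v,z in [('mug',320,175,95),('glass',142,255,100),('soap',517,243,190),('blue',394,182,12),('red',413,320,12)]: print(n,w(c,u,v,z))
```

```text
FL [707.2   8.1   2. ]
FR [703.5 -72.3   2. ]
RR [601.7 -66.5   2. ]
RL [607.   15.3   2. ]
Hf [573.7 -24.2  62. ]
He [479.3 -18.7  62. ]
sFL [ 714.9 -194.1   15. ]
sFR [ 683.2 -382.    15. ]
sNR [ 457.4 -349.1    3. ]
sNL [ 487.7 -154.1    3. ]
bis [ 657.  -250.7   15. ]
plate [592.3 253.3  14. ]
a [608.5 306.3  18. ]
b [540.  276.3  18. ]
mug [777.5  19.7  95. ]
glass [529.3 502.  100. ]
soap [ 576.1 -494.7  190. ]
blue [ 791.5 -204.7   12. ]
red [ 379.4 -259.4   12. ]
```

>>> servo_tool(motion=[[[0.6,0.76,0,0,0,-0.1,0],[0.6,0.76,0,0,0,-0.1,0],[0.6,0.76,0,0,0,-0.1,0],[0.6,0.76,0,0,0,-0.1,0],[0.6,0.76,0,0,0,-0.1,0],[0.6,0.76,0,0,0,-0.1,0],[0.6,0.76,0,0,0,-0.1,0],[0.6,0.76,0,0,0,-0.1,0],[0.6,0.76,0,0,0,-0.1,0],[0.6,0.76,0,0,0,-0.1,0]]], newtons=60)

```text
clock: 1.1
eef_pos: [440.8, -149.5, 205.3]
eef_rot: [-3.141, 0.0, -0.056]
wrist_force: [0.2, -0.2, 0.7]
finger_gap: 93.6
finger_force: 0.0
```

>>> servo_tool(motion=[[[0.199,0.256,-0.11,0,0,0,0],[0.199,0.256,-0.11,0,0,0,0],[0.199,0.256,-0.11,0,0,0,0],[0.199,0.256,-0.11,0,0,0,0],[0.199,0.256,-0.11,0,0,0,0],[0.199,0.256,-0.11,0,0,0,0]]])

```text
clock: 1.7
eef_pos: [538.9, -24.1, 150.2]
eef_rot: [3.141, 0.001, -0.057]
wrist_force: [-0.7, 0.5, 0.1]
finger_gap: 93.7
finger_force: 0.0
```

Run:
```python
from h import *
snap('wrist','w1'); s=manip.read_state(); print(s['eef_pos'],s['eef_rot'])
```

```text
[538.85800551 -24.53387174 150.64800141] [ 3.14147449e+00  9.65835590e-06 -5.75973432e-02]
```

View pics/w1.png

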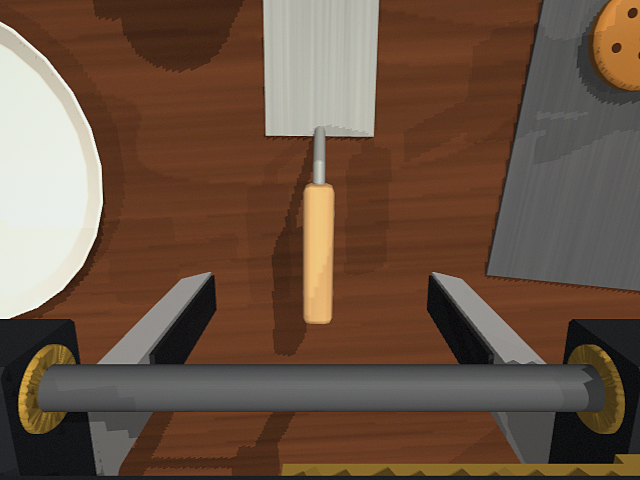

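The wrist view shows the handle running from (319,185) to (318,323), well between the fingers and parallel to the tool. The blade's rear edge is at row 136.

Run:
```python
from h import *
c=load('w1')
for u,v,z in [(319,186,62),(318,322,62),(265,135,2),(374,135,2),(487,275,3)]: print(w(c,u,v,z))
```

```text
[575.8 -25.6  62. ]
[484.8 -19.8  62. ]
[608.7  12.7   2. ]
[604.2 -67.8   2. ]
[ 490.6 -154.7    3. ]
```

>>> servo_tool(motion=[[[0.004,0.001,-0.08,0,0,0,0],[0.004,0.001,-0.15,0,0,0,0],[0.004,0.001,-0.2,0,0,0,0],[0.004,0.001,-0.23,0,0,0,0],[0.004,0.001,-0.239,0,0,0,0],[0.004,0.001,-0.239,0,0,0,0],[0.004,0.001,-0.239,0,0,0,0.7],[0.004,0.001,-0.239,0,0,0,1],[0.004,0.001,-0.239,0,0,0,1],[0.004,0.001,-0.239,0,0,0,1]]], newtons=60)

```text
clock: 2.75
eef_pos: [541.4, -23.5, 31.4]
eef_rot: [3.142, -0.001, -0.057]
wrist_force: [0.3, -0.5, 0.3]
finger_gap: 65.6
finger_force: 0.0
```

>>> servo_tool(motion=[[[0,0,0,0,0,0,1],[0,0,0,0,0,0,1],[0,0,0,0,0,0,1],[0,0,0,0,0,0,1]]])

```text
clock: 3.15
eef_pos: [541.2, -23.4, 30.9]
eef_rot: [3.142, 0.0, -0.057]
wrist_force: [0.5, 0.3, -0.3]
finger_gap: 33.4
finger_force: 0.0
```

>>> servo_tool(motion=[[[0,0,0,0,0,0,1],[0,0,0,0,0,0,1],[0,0,0,0,0,0,1],[0,0,0,0,0,0,1]]])

```text
clock: 3.55
eef_pos: [541.2, -23.4, 30.9]
eef_rot: [-3.142, 0.0, -0.057]
wrist_force: [0.9, -0.3, 0.0]
finger_gap: 19.6
finger_force: 60.0
```

>>> servo_tool(motion=[[[0,0,0.03,0,0,0,1],[0,0,0.08,0,0,0,1],[-0.02,-0.04,0.12,0,0,-0.005,1],[-0.06,-0.11,0.14,0,0,-0.012,1],[-0.11,-0.19,0.14,0,0,-0.02,1],[-0.15,-0.27,0.14,0,0,-0.028,1],[-0.19,-0.34,0.14,0,0,-0.033,1],[-0.212,-0.382,0.14,0,0,-0.033,1],[-0.212,-0.382,0.14,0,0,-0.033,1],[-0.212,-0.382,0.14,0,0,-0.033,1]]])

```text
clock: 4.55
eef_pos: [435.1, -214.4, 100.8]
eef_rot: [-3.141, 0.0, -0.162]
wrist_force: [0.1, 0.1, -1.5]
finger_gap: 19.9
finger_force: 60.0
```

Run:
```python
from h import *
c=snap('wrist','w2'); s=manip.read_state(); print(s['eef_pos'],s['eef_rot'])
```

```text
[ 435.35100467 -213.93335552  100.8304641 ] [-3.14133673e+00  2.84844759e-04 -1.60951041e-01]
```

View pics/w2.png

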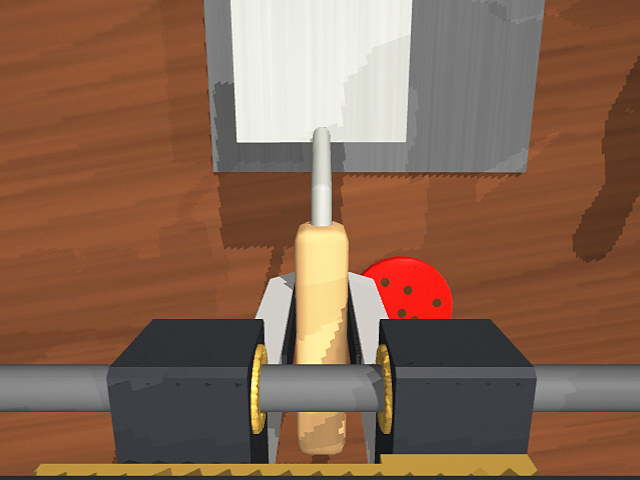

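The blade is square to the tool (rear edge at row 142, columns 237–407) and to the sheet's near edge (row 172). I'll check the blade's tilt from depth, and the sheet's height too.

Run:
```python
from h import *
c=load('w2')
for n,us,vs in [('blade',range(245,400,10),[*range(4,110,8)]),('sheet',range(430,510,10),range(4,165,10))]:
    P=np.array([w(c,u,v) for u in us for v in vs if c['range_z'][v,u]>0])
    A=np.c_[P[:,:2]-P[:,:2].mean(0),np.ones(len(P))]; k=np.linalg.lstsq(A,P[:,2],rcond=None)[0]
    print(n,P[:,:2].mean(0),k, 'max',P.max(0), P.min(0))
for u,v,z in [(237,141,72),(407,141,72),(213,172,3),(526,172,3)]: print(w(c,u,v,z))
```

```text
blade [ 536.20848214 -231.090625  ] [-4.53228214e-03  2.96501931e-03  7.07526786e+01] max [ 563.1 -192.9   72.5] [ 508.5 -267.2   69.2]
sheet [ 517.01985294 -317.61176471] [-1.70663367e-03 -1.99155124e-03  2.27941176e+00] max [ 565.3 -291.5    3.9] [ 465.9 -341.1    0.6]
[ 505.6 -186.5   72. ]
[ 492.8 -265.5   72. ]
[ 490.3 -154.2    3. ]
[ 458.3 -351.5    3. ]
```

>>> servo_tool(motion=[[[0,0,-0.04,0.001,0.007,0,1],[0,0,-0.08,0.0022,0.0137,0,1],[0,0,-0.105,0.0022,0.0137,0,1],[0,0,-0.113,0.0022,0.0137,0,1],[0,0,-0.116,0.0022,0.0137,0,1],[0,0,-0.117,0.0022,0.0137,0,1],[0,0,-0.117,0.0022,0.0137,0,1]]])

```text
clock: 5.3
eef_pos: [435.5, -214.6, 43.1]
eef_rot: [3.141, 0.042, -0.161]
wrist_force: [-0.2, 0.3, -2.2]
finger_gap: 19.8
finger_force: 60.0
```

>>> servo_tool(motion=[[[0,0,-0.001,0,0,0,1],[0,0,-0.002,0,0,0,1],[0,0,-0.002,0,0,0,1]]])

```text
clock: 5.6
eef_pos: [435.2, -214.5, 41.6]
eef_rot: [3.141, 0.043, -0.161]
wrist_force: [0.4, -0.2, -2.7]
finger_gap: 19.3
finger_force: 60.0
```

>>> servo_tool(motion=[[[0,0,-0.001,0,0,0,1],[0,0,-0.002,0,0,0,1],[0,0,-0.002,0,0,0,1]]])

```text
clock: 5.9
eef_pos: [435.3, -214.5, 40.5]
eef_rot: [3.141, 0.043, -0.161]
wrist_force: [-1.2, 0.5, 0.2]
finger_gap: 19.7
finger_force: 60.0
```

>>> servo_tool(motion=[[[0.008,-0.0013,-0.001,0,0,0,1],[0.018,-0.003,-0.001,0,0,0,1],[0.03,-0.0048,-0.001,0,0,0,1],[0.042,-0.0068,-0.001,0,0,0,1],[0.054,-0.0088,-0.001,0,0,0,1],[0.066,-0.0107,-0.001,0,0,0,1],[0.076,-0.0124,-0.001,0,0,0,1],[0.085,-0.0138,-0.001,0,0,0,1],[0.093,-0.0151,-0.001,0,0,0,1],[0.0987,-0.016,-0.001,0,0,0,1]]])

```text
clock: 6.9
eef_pos: [484.8, -222.5, 39.9]
eef_rot: [3.142, 0.044, -0.161]
wrist_force: [-2.4, 0.6, 1.6]
finger_gap: 19.2
finger_force: 60.0
```

Run:
```python
from h import *
c=snap('top','t2')
im=c['frame'][190:310,330:490,::-1]
cv2.imwrite('pics/crop3.png',cv2.resize(im,None,fx=5,fy=5,interpolation=cv2.INTER_CUBIC))
```

```text
(no output)
```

View pics/crop3.png

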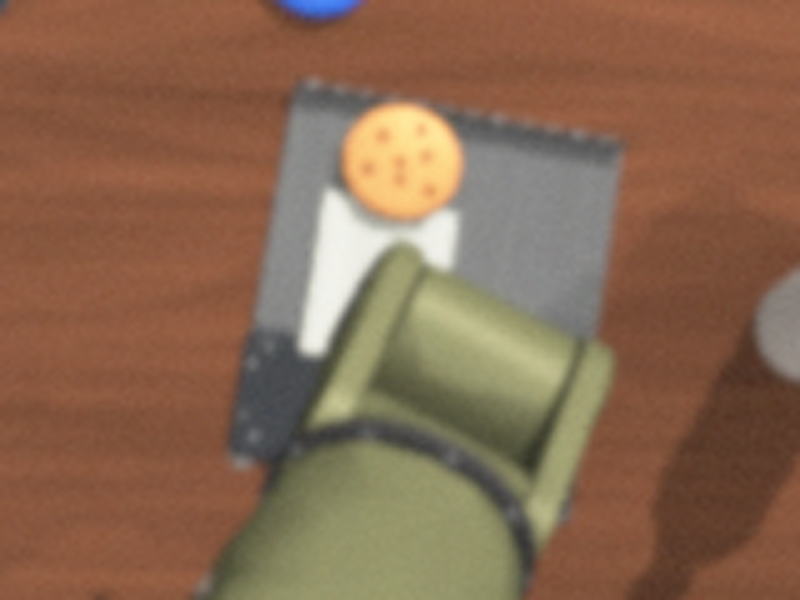

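The biscuit, at crop (403,160), has been pushed to the upturned edge. The blade front, (330,190) to (460,212), is under its near part and centred. I'll keep advancing.

>>> servo_tool(motion=[[[0.008,-0.0013,0,0,0,0,1],[0.018,-0.003,0,0,0,0,1],[0.028,-0.0045,0,0,0,0,1],[0.038,-0.0062,0,0,0,0,1],[0.048,-0.0078,0,0,0,0,1],[0.058,-0.0094,0,0,0,0,1],[0.068,-0.011,0,0,0,0,1],[0.076,-0.0123,0,0,0,0,1],[0.082,-0.0133,0,0,0,0,1],[0.0868,-0.0141,0,0,0,0,1]]])

```text
clock: 7.95
eef_pos: [528.2, -229.5, 39.9]
eef_rot: [3.142, 0.044, -0.161]
wrist_force: [-3.7, 0.1, 3.1]
finger_gap: 19.8
finger_force: 60.0
```

Run:
```python
from h import *
c=snap('wrist','w3')
cv2.imwrite('pics/w3.png',c['frame'][:,:,::-1])
d=snap('side','s3'); im=d['frame'][250:370,280:440,::-1]
im=cv2.resize(im,(400,300)); b=cv2.resize(c['frame'][:,:,::-1],(400,300))
cv2.imwrite('pics/both3.png',np.hstack([im,b]))
```

```text
(no output)
```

View pics/both3.png

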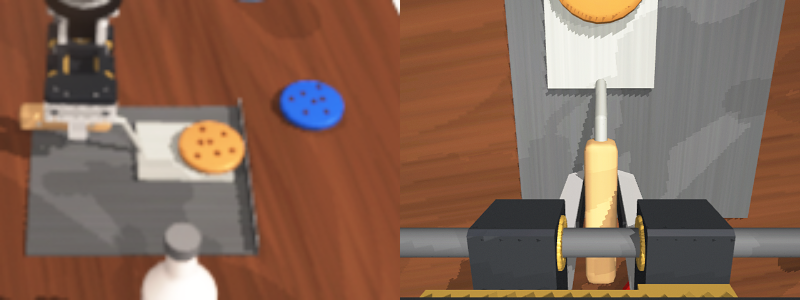

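>>> servo_tool(motion=[[[0.005,-0.0008,0,0,0,0,1],[0.01,-0.0016,0,0,0,0,1],[0.0138,-0.0022,0,0,0,0,1],[0.0138,-0.0022,0.0,0,0,0,1]]])

```text
clock: 8.45
eef_pos: [535.2, -230.7, 39.9]
eef_rot: [3.141, 0.043, -0.161]
wrist_force: [-0.0, 0.7, 1.5]
finger_gap: 19.6
finger_force: 60.0
```

>>> servo_tool(motion=[[[0,0,0.001,-0.0008,-0.005,0,1],[0,0,0.002,-0.0016,-0.01,0,1],[0,0,0.003,-0.0024,-0.015,0,1],[0,0,0.006,-0.0032,-0.02,0,1],[0,0,0.012,-0.004,-0.0247,0,1],[0,0,0.022,-0.004,-0.0247,0,1],[0,0,0.034,-0.004,-0.0247,0,1],[0,0,0.048,-0.004,-0.0247,0,1],[0,0,0.06,-0.004,-0.0247,0,1],[0,0,0.068,-0.004,-0.0247,0,1]]])

```text
clock: 9.45
eef_pos: [535.1, -230.7, 74.8]
eef_rot: [3.141, -0.036, -0.161]
wrist_force: [-0.2, -0.1, -2.2]
finger_gap: 19.3
finger_force: 60.0
```

>>> servo_tool(motion=[[[0,0,0.01,0,0,0,1],[0,0,0.025,0,0,0,1],[0,0,0.045,0,0,0,1],[0,0,0.06,0,0,0,1],[0,0,0.07,0,0,0,1],[0,0,0.075,0,0,0,1],[0,0,0.075,0,0,0,1]]])

```text
clock: 10.15
eef_pos: [534.9, -230.6, 111.7]
eef_rot: [3.141, -0.035, -0.161]
wrist_force: [0.5, 0.2, -2.2]
finger_gap: 19.8
finger_force: 60.0
```

Run:
```python
from h import *
c=snap('wrist','w4'); d=snap('side','s4'); im=d['frame'][190:370,240:480,::-1]
im=cv2.resize(im,(400,300)); b=cv2.resize(c['frame'][:,:,::-1],(400,300))
cv2.imwrite('pics/both4.png',np.hstack([im,b]))
```

```text
(no output)
```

View pics/both4.png

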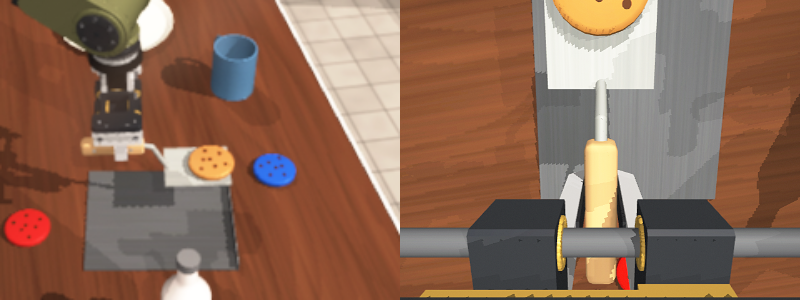

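The left half shows the biscuit clear of the sheet and lying flat on the blade, and the right half shows it centred near the nose. Next I carry it slowly to the plate, first raising it above the mug.

>>> servo_tool(motion=[[[0.0003,0.001,0.003,0,0,0.001,1],[0.0013,0.0037,0.01,0,0,0.004,1],[0.003,0.0084,0.02,0,0,0.0089,1],[0.0052,0.015,0.034,0,0,0.0158,1],[0.0082,0.0233,0.05,0,0,0.0247,1],[0.0117,0.0335,0.066,0,0,0.0355,1],[0.016,0.0456,0.08,0,0,0.0484,1],[0.0209,0.0595,0.09,0,0,0.0632,1],[0.0264,0.0753,0.097,0,0,0.08,1],[0.0326,0.093,0.1,0,0,0.0987,1]]])

```text
clock: 11.25
eef_pos: [551.5, -183.6, 162.5]
eef_rot: [3.141, -0.036, 0.153]
wrist_force: [0.4, 0.1, -2.9]
finger_gap: 19.5
finger_force: 60.0
```

>>> servo_tool(motion=[[[0.0065,0.0186,0,0,0,0.0197,1],[0.013,0.0372,0,0,0,0.0395,1],[0.0196,0.0558,0,0,0,0.0592,1],[0.0261,0.0744,0,0,0,0.0789,1],[0.0326,0.093,0,0,0,0.0987,1],[0.0391,0.1116,0,0,0,0.1184,1],[0.0456,0.1302,0,0,0,0.1381,1],[0.0522,0.1488,0,0,0,0.1578,1],[0.0587,0.1674,0,0,0,0.1776,1],[0.0652,0.186,0,0,0,0.1973,1]]])

```text
clock: 12.25
eef_pos: [584.0, -90.4, 162.1]
eef_rot: [3.141, -0.035, 0.773]
wrist_force: [-0.8, -0.2, -2.4]
finger_gap: 19.3
finger_force: 60.0
```

>>> servo_tool(motion=[[[0.0065,0.0186,0,0,0,0.0197,1],[0.013,0.0372,0,0,0,0.0395,1],[0.0196,0.0558,0,0,0,0.0592,1],[0.0261,0.0744,0,0,0,0.0789,1],[0.0326,0.093,0,0,0,0.0987,1],[0.0391,0.1116,0,0,0,0.1184,1],[0.0456,0.1302,0,0,0,0.1381,1],[0.0522,0.1488,0,0,0,0.1578,1],[0.0587,0.1674,0,0,0,0.1776,1],[0.0652,0.186,0,0,0,0.1973,1]]])

```text
clock: 13.25
eef_pos: [616.6, 2.7, 162.1]
eef_rot: [3.141, -0.035, 1.393]
wrist_force: [-0.2, 0.5, -1.9]
finger_gap: 19.9
finger_force: 60.0
```

>>> servo_tool(motion=[[[0.0062,0.0177,0,0,0,0.0188,1],[0.0117,0.0335,0,0,0,0.0355,1],[0.0166,0.0474,0,0,0,0.0503,1],[0.0209,0.0595,0,0,0,0.0632,1],[0.0245,0.0698,0,0,0,0.074,1],[0.0274,0.0781,0,0,0,0.0829,1],[0.0297,0.0846,0,0,0,0.0898,1],[0.0313,0.0893,0,0,0,0.0947,1],[0.0323,0.0921,0,0,0,0.0977,1],[0.0326,0.093,0,0,0,0.0987,1]]])

```text
clock: 14.25
eef_pos: [632.7, 48.4, 161.4]
eef_rot: [3.142, -0.035, 1.699]
wrist_force: [-0.2, 0.1, -2.2]
finger_gap: 19.3
finger_force: 60.0
```

Run:
```python
from h import *
c=snap('wrist','w5'); t=snap('top','t5'); s=manip.read_state(); print(s['eef_pos'],s['eef_rot'])
def orange(c):
    h=cv2.cvtColor(c['frame'],cv2.COLOR_RGB2HSV); m=cv2.inRange(h,(8,110,130),(22,255,255)); return m
for n,c in(('w',c),('t',t)):
    m=orange(c); k,l,st,ce=cv2.connectedComponentsWithStats(m)
    for i in range(1,k):
        if st[i,4]>100: print(n,st[i],ce[i].round(1))
w4=load('w4'); m=orange(w4); k,l,st,ce=cv2.connectedComponentsWithStats(m); print([ (st[i],ce[i]) for i in range(1,k) if st[i,4]>100])
```

```text
[632.6363806   48.30570509 161.47112319] [ 3.14153927 -0.03501065  1.69858468]
w [ 245    0  152   58 6038] [319.4  23.5]
w [     0      0    640    364 129646] [307.3 181.7]
w [425 158  35  32 356] [440.9 171. ]
w [513 215  21  33 446] [522.6 230.8]
w [365 257  12  22 115] [371.3 268.3]
w [ 374  257   87   62 2316] [409.3 298.3]
w [378 345  14  89 625] [386.5 391. ]
w [251 346  11  88 509] [254.9 391.6]
w [  4 412  10  40 104] [  7.3 427.8]
w [   22   412   618    64 18613] [370.3 447.8]
t [     0    126    640    354 137622] [301.7 290.6]
t [246 214  24  24 450] [257.2 225.4]
t [210 225  22  21 350] [220.9 235.4]
t [219 248  22  22 365] [229.5 258.5]
[(array([  0,   0,  52,  13, 339], dtype=int32), array([17.37168142,  3.77286136])), (array([    0,     0,   226,   364, 72916], dtype=int32), array([104.93123594, 177.32490811])), (array([ 245,    0,  152,   56, 6066], dtype=int32), array([319.93455325,  22.56973294])), (array([ 530,    0,  110,   40, 2856], dtype=int32), array([577.0280112 ,  13.92927171])), (array([ 521,   33,  119,  108, 4382], dtype=int32), array([561.80899133,  74.74418074])), (array([  493,   137,   144,   227, 16942], dtype=int32), array([554.34482352, 238.18209184])), (array([ 293,  221,   57,  143, 2501], dtype=int32), array([319.20511795, 301.8552579 ])), (array([601, 315,  39,  32, 588], dtype=int32), array([623.8537415 , 333.66836735])), (array([251, 344,  17,  90, 546], dtype=int32), array([258.53846154, 389.63736264])), (array([593, 347,  47,  17, 593], dtype=int32), array([618.26812816, 356.45699831])), (array([381, 349,  11,  85, 504], dtype=int32), array([387.39484127, 392.0218254 ])), (array([    0,   412,   640,    64, 19233], dtype=int32), array([329.58529611, 450.62309572])), (array([ 277,  412,   74,   44, 2615], dtype=int32), array([312.73154876, 432.53613767])), (array([328, 452,  20,  10, 103], dtype=int32), array([338.51456311, 458.54368932]))]
```

Run:
```python
from h import *
c=load('t5'); print(w(c,257.2,225.4), w(c,257.2,225.4,148), w(c,220.9,235.4,18), w(c,229.5,258.5,18))
```

```text
[610.9 183.1 150.7] [611.5 183.5 148. ] [608.5 306.5  18. ] [540.3 276.6  18. ]
```

>>> servo_tool(motion=[[[0,0.0003,-0.005,-0.0005,0,0,1],[0,0.001,-0.018,-0.001,-0.0001,0,1],[0,0.002,-0.04,-0.002,-0.0003,0,1],[0,0.004,-0.066,-0.004,-0.0005,0,1],[-0.001,0.006,-0.096,-0.006,-0.0008,0,1],[-0.001,0.007,-0.126,-0.008,-0.001,0,1],[-0.001,0.008,-0.154,-0.0095,-0.0012,0,1],[-0.001,0.009,-0.178,-0.0105,-0.0014,0,1],[-0.001,0.01,-0.194,-0.011,-0.0014,0,1],[-0.001,0.01,-0.2,-0.011,-0.0014,0,1]]])

```text
clock: 15.35
eef_pos: [631.9, 53.4, 60.4]
eef_rot: [-3.141, -0.0, 1.699]
wrist_force: [-0.5, 0.0, -1.9]
finger_gap: 19.6
finger_force: 60.0
```

>>> servo_tool(motion=[[[0,0.001,0,-0.002,-0.0003,0,1],[0,0.002,0,-0.006,-0.0008,0,1],[0,0.003,0,-0.012,-0.0016,0,1],[-0.001,0.005,0,-0.018,-0.0023,0,1],[-0.001,0.007,0,-0.025,-0.0032,0,1],[-0.001,0.009,0,-0.032,-0.0042,0,1],[-0.001,0.01,0,-0.037,-0.0048,0,1],[-0.001,0.01,0,-0.0386,-0.005,0,1]]])

```text
clock: 16.15
eef_pos: [631.5, 58.8, 61.4]
eef_rot: [-3.142, 0.123, 1.699]
wrist_force: [-0.3, 0.4, -3.6]
finger_gap: 19.6
finger_force: 60.0
```

```bash
cat >> h.py <<'E'
def bis(c):
    h=cv2.cvtColor(np.array(c['frame']),cv2.COLOR_RGB2HSV); m=cv2.inRange(h,(8,110,130),(22,255,255)); m[:, 300:]=0;m[:200]=0;m[300:]=0
    k,l,st,ce=cv2.connectedComponentsWithStats(m)
    for i in range(1,k):
        if 200<st[i,4]<900: print(st[i],ce[i].round(1),w(c,*ce[i]))
E
cat > look.py <<'E'
from h import *
import sys
c=snap('top',sys.argv[1]); bis(c); s=manip.read_state(); print(s['clock'],s['eef_pos'],s['eef_rot'],s['wrist_force'])
E
python3 look.py t6
```

```text
[211 225  21  21 348] [220.9 235.4] [608.  306.1  20.5]
[219 248  22  22 356] [229.4 258.5] [540.5 277.   17. ]
16.2 [631.57259165  58.72881598  61.36901105] [-3.14154174  0.12282518  1.69929509] [ 0.19198389  0.87632543 -2.42298071]
```

Run:
```python
from h import *
c=load('t6'); h=cv2.cvtColor(c['frame'],cv2.COLOR_RGB2HSV)
m=cv2.inRange(h,(8,110,130),(22,255,255))
for r in range(208,262,3): print(r,''.join('#' if x else '.' for x in m[r,236:300]))
z=c['range_z']; print(np.array([[w(c,u,v)[2] for u in range(240,300,5)] for v in range(215,250,5)]))
```

```text
208 ................................................................
211 ................................................................
214 ................................................................
217 ................................................................
220 ................................................................
223 ................................................................
226 ...................#####........................................
229 ................########........................................
232 ...............##########.......................................
235 ..............###########.......................................
238 ..............###########.......................................
241 ...............##########.......................................
244 ..................########......................................
247 ................................................................
250 ................................................................
253 ###.............................................................
256 ####............................................................
259 #####...........................................................
[[  3.6  10.5  12.1   9.7 385.  382.5 338.6 342.3 340.7 341.2 334.8 338.6]
 [  0.6   4.3   6.7   1.  390.8 389.1 395.1 400.1 416.2 419.3 420.7 417. ]
 [  1.8   5.3   1.7  33.1 396.2 396.5 423.7 433.  434.4 434.2 432.6 433.8]
 [  3.5   7.5  24.1  25.2 399.1 414.5 420.5 426.1 437.3 436.3 437.8 431.3]
 [  8.3   8.5  24.1  23.5  31.  411.7 432.9 436.4 442.1 448.3 445.2 438.9]
 [  5.    8.9  22.9  23.  391.1 426.8 442.1 449.6 451.  454.  453.3 446.8]
 [ 12.6   0.6   5.2  24.8  25.8 438.2 452.8 454.3 460.5 459.5 464.7 461.1]]
```

```bash
cat > look.py <<'E'
from h import *
import sys
c=snap(*sys.argv[1:3]) if len(sys.argv)>2 else load(sys.argv[1]); h=cv2.cvtColor(np.array(c['frame']),cv2.COLOR_RGB2HSV)
m=cv2.inRange(h,(8,110,130),(22,255,255))[205:255,232:300]; k,l,st,ce=cv2.connectedComponentsWithStats(m)
for i in range(1,k):
    if st[i,4]>60:
        a=st[i]; u=232+a[0]-.5; vs=np.where((l==i)[:,a[0]])[0]; v=205+vs.mean(); print('front',a,w(c,u,v,20), 'z in', [w(c,u+3,v)[2],w(c,u+8,v)[2]])
E
python3 look.py t6
```

```text
front [ 18  20  12  22 192] [608.9 221.9  20. ] z in [np.float64(22.2), np.float64(27.0)]
```

>>> servo_tool(motion=[[[0,0.002,0.005,-0.008,-0.001,0,1],[-0.001,0.005,0.012,-0.016,-0.0021,0,1],[-0.001,0.008,0.02,-0.024,-0.0031,0,1],[-0.002,0.011,0.028,-0.031,-0.004,0,1],[-0.002,0.0134,0.0334,-0.0358,-0.0046,0,1],[-0.002,0.0134,0.0334,-0.0358,-0.0046,0,1]]])

```text
clock: 16.8
eef_pos: [630.8, 65.7, 78.6]
eef_rot: [3.141, 0.236, 1.699]
wrist_force: [0.1, -0.1, -2.9]
finger_gap: 19.9
finger_force: 60.0
```

```bash
python3 look.py top t7
cat > wl.py <<'E'
from h import *
import sys
c=snap('wrist',sys.argv[1]); h=cv2.cvtColor(np.array(c['frame']),cv2.COLOR_RGB2HSV)
m=cv2.inRange(h,(8,110,130),(22,255,255))[0:150,225:415]; k,l,st,ce=cv2.connectedComponentsWithStats(m)
print([list(st[i]) for i in range(1,k) if st[i,4]>40])
d=snap('side',sys.argv[1]+'s'); h=cv2.cvtColor(np.array(d['frame']),cv2.COLOR_RGB2HSV)
m=cv2.inRange(h,(8,110,110),(22,255,255))[170:240,260:370]; k,l,st,ce=cv2.connectedComponentsWithStats(m)
print([(list(st[i]),ce[i].round(1)+[260,170]) for i in range(1,k) if st[i,4]>20])
E
python3 wl.py w7
```

```text
[[np.int32(20), np.int32(0), np.int32(152), np.int32(58), np.int32(6053)], [np.int32(115), np.int32(90), np.int32(75), np.int32(60), np.int32(674)], [np.int32(0), np.int32(104), np.int32(83), np.int32(46), np.int32(509)]]
[([np.int32(0), np.int32(0), np.int32(51), np.int32(43), np.int32(884)], array([274. , 186.1])), ([np.int32(44), np.int32(0), np.int32(66), np.int32(70), np.int32(1943)], array([345.9, 210.5])), ([np.int32(57), np.int32(9), np.int32(30), np.int32(7), np.int32(87)], array([331.4, 181.8])), ([np.int32(46), np.int32(21), np.int32(14), np.int32(8), np.int32(84)], array([312.3, 194.7])), ([np.int32(23), np.int32(24), np.int32(20), np.int32(12), np.int32(193)], array([292.5, 199.4])), ([np.int32(47), np.int32(35), np.int32(14), np.int32(10), np.int32(118)], array([314.1, 209.5])), ([np.int32(0), np.int32(55), np.int32(35), np.int32(15), np.int32(393)], array([275. , 233.5]))]
```

>>> servo_tool(motion=[[[0,0.003,0.006,-0.007,-0.0009,0,1],[-0.001,0.006,0.012,-0.014,-0.0018,0,1],[-0.001,0.009,0.017,-0.0193,-0.0025,0,1],[-0.001,0.009,0.017,-0.0193,-0.0025,0,1]]])

```text
clock: 17.35
eef_pos: [630.2, 70.3, 87.0]
eef_rot: [3.141, 0.297, 1.7]
wrist_force: [0.4, 0.4, -1.9]
finger_gap: 19.5
finger_force: 60.0
```

```bash
python3 wl.py w8|head -1
```

```text
[[np.int32(20), np.int32(0), np.int32(152), np.int32(58), np.int32(6038)], [np.int32(113), np.int32(88), np.int32(77), np.int32(62), np.int32(763)], [np.int32(0), np.int32(101), np.int32(87), np.int32(49), np.int32(720)]]
```

>>> servo_tool(motion=[[[0,0.003,0.005,-0.006,-0.0008,0,1],[-0.001,0.006,0.01,-0.011,-0.0014,0,1],[-0.001,0.0085,0.015,-0.0165,-0.0021,0,1],[-0.001,0.0085,0.015,-0.0165,-0.0021,0,1]]])

```text
clock: 17.85
eef_pos: [629.7, 74.5, 94.4]
eef_rot: [3.141, 0.35, 1.699]
wrist_force: [0.7, 0.1, -2.5]
finger_gap: 19.3
finger_force: 60.0
```

```bash
python3 wl.py w9|head -1
```

```text
[[np.int32(20), np.int32(0), np.int32(152), np.int32(58), np.int32(6018)], [np.int32(106), np.int32(85), np.int32(84), np.int32(65), np.int32(793)], [np.int32(0), np.int32(98), np.int32(87), np.int32(52), np.int32(803)]]
```

>>> servo_tool(motion=[[[0,0.003,0.005,-0.006,-0.0008,0,1],[-0.001,0.006,0.01,-0.011,-0.0014,0,1],[-0.001,0.0093,0.015,-0.0165,-0.0021,0,1],[-0.001,0.0093,0.015,-0.0165,-0.0021,0,1]]])

```text
clock: 18.35
eef_pos: [629.2, 79.2, 101.9]
eef_rot: [3.141, 0.402, 1.7]
wrist_force: [-0.1, -1.0, -2.3]
finger_gap: 19.6
finger_force: 60.0
```

```bash
python3 wl.py w10|head -1
```

```text
[[np.int32(20), np.int32(0), np.int32(151), np.int32(57), np.int32(5956)], [np.int32(106), np.int32(82), np.int32(84), np.int32(68), np.int32(838)], [np.int32(0), np.int32(95), np.int32(87), np.int32(55), np.int32(857)]]
```

>>> servo_tool(motion=[[[0,0.003,0.005,-0.006,-0.0008,0,1],[-0.001,0.006,0.01,-0.011,-0.0014,0,1],[-0.001,0.01,0.0145,-0.0165,-0.0021,0,1],[-0.001,0.01,0.0145,-0.0165,-0.0021,0,1]]])

```text
clock: 18.85
eef_pos: [628.6, 84.2, 109.1]
eef_rot: [3.142, 0.454, 1.7]
wrist_force: [-0.2, -0.4, -3.0]
finger_gap: 19.6
finger_force: 60.0
```

```bash
python3 wl.py w11|head -1
```

```text
[[np.int32(20), np.int32(0), np.int32(150), np.int32(55), np.int32(5653)], [np.int32(174), np.int32(79), np.int32(16), np.int32(70), np.int32(467)], [np.int32(0), np.int32(91), np.int32(87), np.int32(59), np.int32(940)], [np.int32(105), np.int32(142), np.int32(49), np.int32(8), np.int32(340)]]
```

>>> servo_tool(motion=[[[0,0.002,0.002,-0.0028,-0.0004,0,1],[0,0.003,0.0046,-0.0055,-0.0007,0,1],[0,0.003,0.0046,-0.0055,-0.0007,0,1],[0,0.003,0.0046,-0.0055,-0.0007,0,1],[0,0.003,0.0046,-0.0055,-0.0007,0,1]]])

```text
clock: 19.45
eef_pos: [628.6, 85.0, 111.2]
eef_rot: [-3.141, 0.471, 1.699]
wrist_force: [-0.1, -0.3, -1.3]
finger_gap: 19.3
finger_force: 60.0
```

```bash
python3 wl.py w12|head -1
```

```text
[[np.int32(21), np.int32(0), np.int32(148), np.int32(53), np.int32(5380)], [np.int32(181), np.int32(70), np.int32(9), np.int32(73), np.int32(444)], [np.int32(0), np.int32(88), np.int32(87), np.int32(62), np.int32(972)], [np.int32(105), np.int32(142), np.int32(49), np.int32(8), np.int32(340)]]
```

>>> servo_tool(motion=[[[0,0.004,0.005,-0.006,-0.0008,0,1],[-0.001,0.008,0.01,-0.011,-0.0014,0,1],[-0.001,0.011,0.014,-0.0165,-0.0021,0,1],[-0.001,0.011,0.014,-0.0165,-0.0021,0,1],[-0.001,0.011,0.014,-0.0165,-0.0021,0,1]]])

```text
clock: 20.05
eef_pos: [628.1, 90.7, 118.1]
eef_rot: [-3.141, 0.523, 1.699]
wrist_force: [-0.0, 0.5, -2.1]
finger_gap: 19.8
finger_force: 60.0
```

```bash
python3 wl.py w13|head -1
```

```text
[[np.int32(31), np.int32(0), np.int32(130), np.int32(37), np.int32(3244)], [np.int32(182), np.int32(69), np.int32(8), np.int32(69), np.int32(428)], [np.int32(0), np.int32(84), np.int32(66), np.int32(66), np.int32(1056)], [np.int32(105), np.int32(142), np.int32(47), np.int32(8), np.int32(315)]]
```

>>> servo_tool(motion=[[[0,0,0,0,0,0,1],[0,0,0,0,0,0,1]]])

```text
clock: 20.35
eef_pos: [628.2, 90.4, 118.2]
eef_rot: [-3.141, 0.523, 1.699]
wrist_force: [0.1, -0.5, -2.7]
finger_gap: 19.4
finger_force: 60.0
```

```bash
python3 wl.py w14|head -1; python3 look.py top t14
python3 - <<'E'
from h import *
c=load('w14'); print([[ (v,w(c,320,v)) for v in (5,20,30,45)]])
E
```

```text
[[np.int32(31), np.int32(0), np.int32(129), np.int32(36), np.int32(3110)], [np.int32(182), np.int32(69), np.int32(8), np.int32(68), np.int32(422)], [np.int32(0), np.int32(84), np.int32(65), np.int32(66), np.int32(1063)], [np.int32(105), np.int32(142), np.int32(48), np.int32(8), np.int32(316)]]
front [ 47  19  21  31 316] [557.8 134.   20. ] z in [np.float64(-1.5), np.float64(0.9)]
[[(5, array([615.6, 184.5,  42.5])), (20, array([616.2, 179.3,  44.5])), (30, array([616.8, 175.3,  44.3])), (45, array([617.8, 167.1,  38.4]))]]
```

>>> servo_tool(motion=[[[0.0005,-0.004,0,0,0,0,1],[0.0015,-0.012,0,0,0,0,1],[0.0028,-0.022,0,0,0,0,1],[0.0041,-0.032,0,0,0,0,1],[0.0054,-0.042,0,0,0,0,1],[0.0064,-0.05,0,0,0,0,1],[0.0072,-0.056,0,0,0,0,1],[0.0077,-0.06,0,0,0,0,1],[0.0077,-0.06,0,0,0,0,1]]])

```text
clock: 21.4
eef_pos: [632.0, 60.3, 118.2]
eef_rot: [-3.141, 0.523, 1.699]
wrist_force: [-0.4, -0.1, -1.6]
finger_gap: 19.5
finger_force: 60.0
```

```bash
python3 wl.py w15|head -1
python3 - <<'E'
from h import *
c=load('w15'); print([[ (v,w(c,320,v)) for v in (2,8,20,30)]])
c=load('w15s')
cv2.imwrite('pics/x15.png',np.hstack([cv2.resize(c['frame'][150:270,250:410,::-1],(400,300)),cv2.resize(load('w15')['frame'][:,:,::-1],(400,300))]))
E
```

```text
[[np.int32(184), np.int32(7), np.int32(6), np.int32(86), np.int32(363)], [np.int32(0), np.int32(29), np.int32(87), np.int32(121), np.int32(1494)], [np.int32(105), np.int32(142), np.int32(34), np.int32(8), np.int32(232)], [np.int32(61), np.int32(144), np.int32(26), np.int32(6), np.int32(135)]]
[[(2, array([619.7, 152.3,  30.2])), (8, array([620. , 149.9,  30.4])), (20, array([620.5, 145.8,  33.2])), (30, array([621. , 142.2,  34.8]))]]
```

>>> servo_tool(motion=[[[0.0005,-0.004,0,0,0,0,1],[0.0015,-0.012,0,0,0,0,1],[0.0028,-0.022,0,0,0,0,1],[0.0041,-0.032,0,0,0,0,1],[0.0054,-0.042,0,0,0,0,1],[0.0064,-0.05,0,0,0,0,1],[0.0075,-0.058,0.004,0,0,0,1],[0.0085,-0.066,0.01,0,0,0,1],[0.0095,-0.075,0.02,0,0,0,1],[0.0105,-0.085,0.035,0,0,0,1]]])

```text
clock: 22.5
eef_pos: [637.2, 17.7, 136.0]
eef_rot: [-3.141, 0.523, 1.699]
wrist_force: [-0.2, -0.0, -2.6]
finger_gap: 19.3
finger_force: 60.0
```

```bash
cat > pl.py <<'E'
from h import *
import sys
c=snap('top',sys.argv[1]); h=cv2.cvtColor(np.array(c['frame']),cv2.COLOR_RGB2HSV)
m=cv2.inRange(h,(8,110,130),(22,255,255))
for r in range(205,272,2): print(r,''.join('#' if x else '.' for x in m[r,205:290]))
E
python3 pl.py t16
```

```text
205 ###############......................................................................
207 ############.........................................................................
209 #########............................................................................
211 #######..............................................................................
213 #####................................................................................
215 ###..................................................................................
217 #....................................................................................
219 .....................................................................................
221 .....................................................................................
223 .....................................................................................
225 .....................................................................................
227 ..........#############..............................................................
229 ........########
[... 1259 characters left out ...]
################......................................................
259 ..............#################......................................................
261 ..............################.......................................................
263 ...............###############.......................................................
265 ................##############.......................................................
267 ...................###########.......................................................
269 .........................#...........................................................
271 .....................................................................................
```

>>> servo_tool(motion=[[[0,-0.015,0.005,0.005,0.0006,0,1],[-0.002,-0.035,0.005,0.02,0.0026,0,1],[-0.006,-0.06,0.005,0.045,0.0058,0,1],[-0.01,-0.09,0.002,0.075,0.0097,0,1],[-0.016,-0.12,0,0.105,0.0135,0,1],[-0.022,-0.15,0,0.13,0.0168,0,1],[-0.028,-0.175,0,0.15,0.0193,0,1],[-0.032,-0.19,0,0.163,0.021,0,1],[-0.034,-0.196,0,0.1653,0.0213,0,1],[-0.034,-0.196,0,0.1653,0.0213,0,1]]])

```text
clock: 23.55
eef_pos: [620.1, -80.7, 135.7]
eef_rot: [-3.142, 0.0, 1.698]
wrist_force: [-0.1, 0.4, -1.3]
finger_gap: 19.8
finger_force: 60.0
```

```bash
python3 pl.py t17 >/dev/null
python3 - <<'E'
from h import *
c=load('t17'); bis(c); s=manip.read_state(); print(s['eef_pos'],s['eef_rot'])
a=cv2.resize(c['frame'][190:310,190:350,::-1],(800,600),interpolation=cv2.INTER_CUBIC); cv2.imwrite('pics/c17.png',a)
c=snap('wrist','w17')
P=np.array([w(c,u,v) for u in range(245,400,10) for v in range(4,110,8)]); 
A=np.c_[P[:,:2]-P[:,:2].mean(0),np.ones(len(P))]; print(np.linalg.lstsq(A,P[:,2],rcond=None)[0])
E
```

```text
[244 200  43  15 333] [271.3 205.2] [710.5 164.7  -0.9]
[210 226  22  20 349] [220.9 235.5] [607.5 305.7  21.7]
[248 226  21  21 349] [257.8 235.9] [611.4 198.5  13.2]
[219 248  22  22 367] [229.4 258.6] [539.6 276.3  20.3]
[620.24016237 -79.9409054  135.73987035] [-3.14148932e+00  3.66092430e-04  1.69891045e+00]
[ 2.75609675e-03 -5.20000801e-03  1.05645536e+02]
```

>>> servo_tool(motion=[[[0,0,-0.02,0,0,0,1],[0,0,-0.06,0,0,0,1],[0,0,-0.1,0,0,0,1],[0,0,-0.14,0,0,0,1],[0,0,-0.175,0,0,0,1],[0,0,-0.197,0,0,0,1],[0,0,-0.205,0,0,0,1],[0,0,-0.2075,0,0,0,1],[0,0,-0.2085,0,0,0,1],[0,0,-0.2085,0,0,0,1]]])

```text
clock: 24.65
eef_pos: [620.6, -80.0, 32.2]
eef_rot: [3.141, -0.0, 1.699]
wrist_force: [0.2, -0.6, -0.4]
finger_gap: 19.8
finger_force: 60.0
```

>>> servo_tool(motion=[[[0,0,-0.001,0,0,0,1],[0,0,-0.001,0,0,0,1]]])

```text
clock: 24.85
eef_pos: [620.4, -80.1, 31.2]
eef_rot: [3.141, -0.0, 1.699]
wrist_force: [0.4, 0.0, -1.9]
finger_gap: 19.7
finger_force: 60.0
```

>>> servo_tool(motion=[[[0,0,-0.001,0,0,0,1],[0,0,-0.001,0,0,0,1]]])

```text
clock: 25.05
eef_pos: [620.4, -80.1, 30.8]
eef_rot: [3.141, -0.0, 1.699]
wrist_force: [-0.8, -1.3, 2.1]
finger_gap: 19.4
finger_force: 60.0
```

Contact: the vertical force rose to +2.1 N. I'll open the fingers and retreat upward.

>>> servo_tool(motion=[[[0,0,0,0,0,0,0.6],[0,0,0,0,0,0,0.4],[0,0,0,0,0,0,0.4],[0,0,0,0,0,0,0.4],[0,0,0,0,0,0,0.4],[0,0,0,0,0,0,0.4]]])

```text
clock: 25.65
eef_pos: [620.2, -80.0, 30.4]
eef_rot: [-3.141, -0.001, 1.699]
wrist_force: [-0.4, -0.5, 0.1]
finger_gap: 56.1
finger_force: 0.0
```

>>> servo_tool(motion=[[[0,0,0.02,0,0,0,0.4],[0,0,0.06,0,0,0,0.4],[0,0,0.12,0,0,0,0.4],[0,0,0.2,0,0,0,0.4],[0,0,0.28,0,0,0,0.4],[-0.08,0,0.32,0,0,0,0.4],[-0.16,0,0.32,0,0,0,0.4],[-0.24,0,0.32,0,0,0,0.4],[-0.3,0,0.32,0,0,0,0.4],[-0.3,0,0.32,0,0,0,0.4]]])

```text
clock: 26.65
eef_pos: [468.0, -79.9, 191.7]
eef_rot: [3.141, 0.0, 1.698]
wrist_force: [0.9, -0.5, 0.5]
finger_gap: 56.4
finger_force: 0.0
```

Run:
```python
from h import *
c=snap('top','t20'); bis(c)
a=cv2.resize(c['frame'][170:320,180:400,::-1],(440,300),interpolation=cv2.INTER_CUBIC)
s=snap('side','s20'); b=cv2.resize(s['frame'][140:320,220:440,::-1],(360,300),interpolation=cv2.INTER_CUBIC)
cv2.imwrite('pics/fin.png',np.hstack([a,b]))
```

```text
[211 226  21  20 343] [220.8 235.4] [609.7 308.1  11.6]
[248 226  21  21 341] [257.8 235.9] [612.3 199.1   8.9]
[219 248  22  22 353] [229.4 258.6] [540.1 277.   17.3]
```

View pics/fin.png

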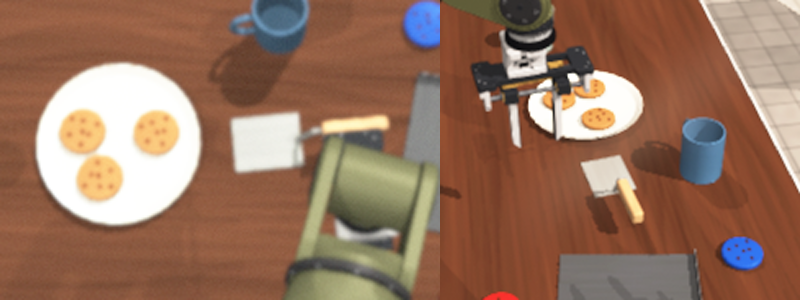

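The three biscuits lie flat and separate on the plate, at (82,131), (156,132) and (99,178). The turner lies flat on the bare worktop, clear of both the plate and the sheet.

```bash
python3 -c "
from cell import manip
print(manip.sign_off())"
```

```text
the job is handed in; nothing more can be done
None
```

The job is handed in, with no verdict returned: the last picture shows all three biscuits flat and apart on the plate and the turner lying flat and released on the bare worktop, and it took about 27 s of the 64 s allowed.

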